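Clamp a syringe case in the labelling jig

ROBOT

A 7-joint arm with a two-finger parallel gripper is mounted at the origin on the work surface. World frame = base frame: x ahead of the robot, y to its left, z up, the work surface at z = 0. Lengths are in m, angles in rad, forces in N, time in s.
With the tool pointing down it reaches from about 0.4 to 0.85 m from the base axis. Payload 4.5 kg.
Tool frame: the origin (TCP) lies where the fingers leave the gripper's body, on its centre line; the fingertips stand 64 mm ahead of it and the grasp point (between the pads) lies 45 mm ahead of it; z points along the fingers, y is the line along which they close (so a half turn about z gives the same grasp; the last joint's range is limited). The gripper opens to 88 mm and grips with 3 to 60 N. Pads are 18 mm wide; open, the fingers measure 123 mm over their backs; the gripper's body (75 mm by 187 mm) begins 45 mm behind the grasp point.
Start: joints at [1.347, 0.689, -0.195, 1.565, 0.157, 0.902, -0.215], TCP at [0.159, -0.604, 0.303] pointing down, gripper open.
Joint ranges: [-3.01, 3.01], [-0.46, 2.08], [-1.47, 1.51], [0.13, 2.56], [-1, 4.14], [0.04, 2.09], [-2.66, 2.66]. Speed limits (rad/s): [2.57, 2.57, 3.14, 3.14, 3.14, 3.14, 3.14].

INTERFACE

Orientations are given as a unit quaternion [x, y, z, w].
In Python, from plant import r gives the robot as it stands.
- The arm moves only by the tool play_rows, never from a script. Its arguments are lists of equal length, an entry for each row: "translation": the shift along the tool's x, y, z in m, a list of three; "delta_rot": the turn, a rotation vector about the tool's x, y, z in degrees, a list of three; "grip": the opening, from -1 (shut) to 1 (fully open). In form: {"translation": [[x, y, z], ...], "delta_rot": [[rx, ry, rz], ...], "grip": [grip, ...]}. A call has 1 to 20 rows; each row shifts and turns the commanded pose from where the row before left it, along the tool's axes as they then stand; what a row does not reach is not made up. A row lasts 1/8 s, in which the tool goes at most 62.5 mm and 10.7 degrees, less where a joint would pass 70% of its speed; a pose out of reach is approached as far as the arm can. A call with a gripper value outside its range is refused whole. The fingers move at their own pace and stop on an object; "squeeze" is the grip in N (left out, the last holds). Time passes only in rows, so rows that do not move let the fingers close. It gives the time, the measured TCP pose, the force, the opening and the grip force at its end, in the units of the state.
- r.get_state(): the state, without advancing time (a new reading comes with each control period).
- r.snapshot(name): name is "side" or "top"; returns the picture (384x512x3 uint8, blue, green, red); there is no depth.
- r.get_calibration(name): a dict with "intrinsics" (3x3 intrinsics, pixels), "eye" and "rotation" of the camera in the world. Camera axes: x right, y up, looking along -z (the intrinsics and any distortion apply to the point x, -y, -z); pixel columns grow to the right and rows downward; lengths in m; the calibration is good to about 2 mm. A picture is of the moment at which its call begins. get_calibration takes no time and is no camera call.
- r.finish_job(): hands the job in; it is judged then, once.
Trained networks look in the newest picture that a camera, given by its name, has taken for a name from the list of things; names that differ only in an ending like _2 or _b are one class to them, and where a whole thing is asked for, a point or a joint stands for the part that bears it (a point fixed in the world has none). Each returns a list of dicts, best first, with "confidence" (0 to 1); they miss things now and then, are a little off and sometimes report something else, mostly with a low value. They report only what shows in the picture. A call takes as long as a camera call. They do not tell look-alikes from the thing itself.
- r.look_for(camera, target): "point" ([x, y, z] in m, in world coordinates, good to about 4 mm: the middle of the surface that is visible of it).
- r.silhouettes(camera, target): "pixels" (384x512 bool, what is visible of it).
The state is a dict: "clock": time; "q": joint angles; "qd": joint speeds; "joint_torque": joint torques, N m; "tool_pos": TCP position; "eef_rot": TCP orientation; "contact_force": force on the tool from outside, world axes, zero at the start; "moment": the same for the moment, N m; "opening": opening from 0.0 (shut) to 1.0 (fully open); "finger_force": force on a finger pad.
Only numpy, scipy, OpenCV 4.12 (cv2) and the standard library are available. Lean on these libraries where they do the work, as an engineer would, in place of code of your own. Each camera call takes 0.05 s, during which the arm holds its last target. There are 200 camera calls.

TASK

Slide the green case that lies in the labelling jig along its channel until it is fully home against the blue end stop, and only then push the clamp's red handle down over centre, so that the clamp stays shut by itself with its black pad pressing on the case. Never press on the case or the handle with more than about 25 N, leave the other things on the bench where they are, and let go of everything at the end.

Things in the scene. Friction and masses are not known exactly. Their poses are not given: they have to be found in the camera images.
- jig: Labelling jig bolted to the bench: aluminium plate, x -110 to +80, y -145 to +45, 12 mm thick. Origin at bench level below the centre of the case when home. x runs along the channel to the blue end stop, z up. Channel 48 mm wide, open at -x, between white guides 12 mm wide, 10 mm high above the plate, x -110 to +45. Clamp base and steel ears: x 6 to 50, y -126 to -40, up to z 90 mm.
- stop_face (a point): Centre of the face of the blue end stop that the case must butt against: x = 45, y = 0, z = 22 mm in the jig's frame. The stop is rigid, 60 mm wide, its top 32 mm above the bench.
- case: Green plastic case 90 x 46 x 26 mm, 0.12 kg, round white label field. Lies flat in the channel, 25 to 50 mm short of the end stop, clear of the pad, 1 mm play each side. Origin: centre of its underside, 12 mm above the bench; x along its length, as the jig's x. Home: origin at x = 0 in the jig's frame. Slides with 1 N; its rear face (45 mm behind the origin) can be pushed with closed fingers.
- handle: Clamp handle: 12 mm wide steel bar ending in a red round grip 20 mm thick, 50 to 130 mm from the pivot. Origin on the pivot axis: x = 28, y = -109, z = 82 mm in the jig's frame. Swings about the jig's x axis in the jig's y-z plane. Starts up, leaning to -y, 44 to 91 degrees above level; comes down towards -y. Its frame does not run along the bar: take the direction from handle_grip.
- handle_grip (a point): On the grip's centre line, 105 mm from the pivot; push here, from above and the clamp arm's side. Worn: first 0 to 14 degrees of free play. Under 3 N until the pad's spring resists, 16 degrees before centre, by up to about 10 N; at centre that vanishes and the handle moves 3 degrees on to a rigid stop and stays. Centre lies anywhere from 2 degrees below to 30 above level: it must be felt.
- pad: Black rubber pad under the end of the clamp arm, 22 mm diameter, 10 mm thick, on a spring plunger (9 N/mm, compressed about 3 mm at centre). Origin: centre of its pressing face. Raised at first, over 60 mm above the bench; clamped, it presses the top of the case (38 mm above the bench) at x = 28, y = 0 in the jig's frame with 25 to 30 N. It hardly moves near centre.
- spare_a: Bystander: loose green case of the same kind, 90 x 46 x 26 mm, on the bench, not in the jig. Origin under its centre.
- spare_b: Bystander: loose white case, 90 x 46 x 26 mm, on the bench. Origin under its centre.
- marker: Bystander: white marker pen with blue cap, 125 mm long, 15 mm thick, lying.
- scissors: Bystander: scissors with turquoise handles, 200 mm long, lying flat.
- squeeze_bottle: Bystander: white bottle with red cap, 52 mm diameter, 130 mm high, standing. Origin under its centre.
There are look-alikes about, which are no part of the job. Leave any orange or pink look-alike of the case alone.

How it is judged:
By the outcome, as a careful person would: the job done as asked, in the order asked, and still so for the second after the job is handed in, with the robot touching nothing.
It also fails if it takes over 70 s, if anything falls off the work surface, if the arm or the gripper's body presses on something with over 40 N, if the wrist force passes 120 N, or if a joint passes its speed limit or range.

## Working session

There is one attempt and no reset: what is moved stays moved. The work goes in short steps, Python scripts to look and compute and a tool call to move; the robot and the scene stay as the last step left them, time stands still between calls to the robot, and variables do not carry over. Pictures are saved under pics/ and viewed, at most 10 in all, crops included, and the job is handed in when it is done.

Besides the shell and the picture viewer there is one more tool, called after "Call:" as name(argument=value, ...) on one line, values as JSON. play_rows: Moves the arm, as the interface text tells. Its arguments: {"type":"object","properties":{"translation":{"type":"array","items":{"type":"array","items":{"type":"number"}}},"delta_rot":{"type":"array","items":{"type":"array","items":{"type":"number"}}},"grip":{"type":"array","items":{"type":"number"}},"squeeze":{"type":"number"}},"required":["translation","delta_rot","grip"]}

```bash
mkdir -p pics; python3 - <<'E'
from plant import r
import cv2,numpy as np
for c in ("side","top"):
    im=r.snapshot(c); cv2.imwrite(f"pics/{c}0.png",im)
    k=r.get_calibration(c); print(c,{a:np.round(b,4).tolist() if not isinstance(b,str) else b for a,b in k.items()})
    for t in ("jig","stop_face","case","handle","handle_grip","pad","spare_a"):
        print(t,[(np.round(d["point"],3).tolist(),round(d["confidence"],2)) for d in r.look_for(c,t)])
s=r.get_state();print(s)
E
```

```text
side {'intrinsics': [[390.4536, 0.0, 254.8491], [0.0, 390.4536, 198.9491], [0.0, 0.0, 1.0]], 'eye': [0.0387, 0.7172, 1.1088], 'rotation': [-0.1157, 0.3389, 0.8913, -0.2782]}
jig [([0.608, 0.098, 0.015], 0.69)]
stop_face [([0.606, 0.095, 0.015], 0.68), ([0.373, -0.16, 0.016], 0.6)]
case [([0.311, 0.431, 0.027], 0.92), ([0.623, 0.004, 0.157], 0.71), ([0.776, 0.301, 0.029], 0.57), ([0.588, 0.162, 0.04], 0.56), ([0.4, 0.129, 0.028], 0.55), ([0.622, -0.102, 0.025], 0.54), ([0.375, -0.159, 0.011], 0.4)]
handle [([0.619, 0.01, 0.157], 0.59)]
handle_grip [([0.623, 0.008, 0.158], 0.66), ([0.46, -0.348, 0.025], 0.45)]
pad [([0.559, -0.386, 0.029], 0.4)]
spare_a [([0.456, -0.346, 0.021], 0.72), ([0.562, -0.385, 0.029], 0.52)]
top {'intrinsics': [[440.6671, 0.0, 262.2355], [0.0, 440.6671, 194.8061], [0.0, 0.0, 1.0]], 'eye': [0.3725, 0.0216, 1.4341], 'rotation': [0.0444, -0.0459, -0.6958, 0.7153]}
jig [([0.604, 0.091, 0.012], 0.88)]
stop_face [([0.599, 0.087, 0.01], 0.67), ([0.454, -0.356, 0.024], 0.16)]
case [([0.621, -0.102, 0.022], 0.87), ([0.318, 0.42, 0.028], 0.87), ([0.777, 0.296, 0.025], 0
[... 179 characters left out ...]
: 0.8, 'q': array([ 1.34681555,  0.6890781 , -0.1946314 ,  1.56527901,  0.15728358,
        0.90250284, -0.21513306]), 'qd': array([-0.00115154, -0.0014409 ,  0.00082929, -0.00180039, -0.00106314,
        0.00125602, -0.00172636]), 'joint_torque': array([-8.85716486e-05, -5.27443492e+01, -1.26686979e+00, -1.53740788e+01,
       -5.18496917e-02, -8.57305313e-04, -5.16549517e-05]), 'tool_pos': array([ 0.15938441, -0.60436363,  0.3027628 ]), 'eef_rot': array([9.91705074e-01, 1.28534208e-01, 2.97153906e-05, 5.33054862e-05]), 'contact_force': array([-0.18544779,  0.44022825,  0.3040022 ]), 'moment': array([-0.0049123 ,  0.04817073, -0.04816099]), 'finger_force': 0.0, 'opening': 1.001516150811337}
```

View pics/side0.png

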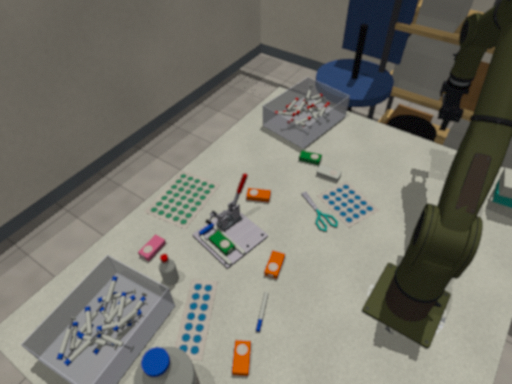

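View pics/top0.png

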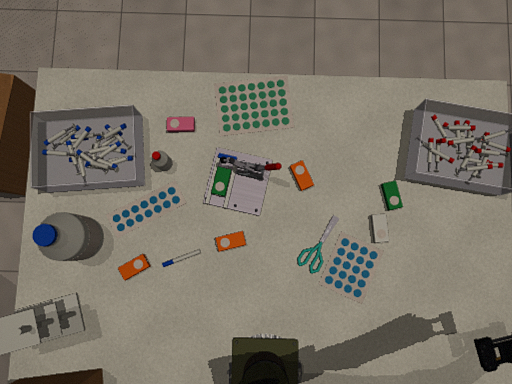

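Side: the jig is at about (230,238), with the green case at (218,241) and the red handle at (242,185). Top: jig at (238,182), case at (221,181), handle pointing right at (265,167). Jig +x is roughly world +x. Next I'll enlarge both crops.

```bash
cat > h.py <<'E'
import numpy as np,cv2
from scipy.spatial.transform import Rotation as R
from plant import r
def proj(c,P):
    k=r.get_calibration(c);p=(np.atleast_2d(P)-k["eye"])@R.from_quat(k["rotation"]).as_matrix()
    K=k["intrinsics"];return np.c_[K[0,0]*p[:,0]/-p[:,2]+K[0,2],K[1,1]*p[:,1]/p[:,2]+K[1,2]]
def ray(c,uv):
    k=r.get_calibration(c);K=k["intrinsics"];u,v=uv
    d=R.from_quat(k["rotation"]).as_matrix()@np.array([(u-K[0,2])/K[0,0],-(v-K[1,2])/K[1,1],-1]);return k["eye"],d
def atz(c,uv,z):
    e,d=ray(c,uv);return e+d*(z-e[2])/d[2]
E
python3 - <<'E'
from h import *
a=cv2.imread("pics/top0.png")[140:222,195:295];b=cv2.imread("pics/side0.png")[165:270,185:275]
cv2.imwrite("pics/ct.png",cv2.resize(a,None,fx=7,fy=7,interpolation=cv2.INTER_CUBIC))
cv2.imwrite("pics/cs.png",cv2.resize(b,None,fx=5.7,fy=5.7,interpolation=cv2.INTER_CUBIC))
for c in("top","side"):
  for d in r.silhouettes(c,"jig")[:2]:
    m=d["pixels"].astype(np.uint8);cv2.imwrite(f"pics/m_{c}.png",m*255);print(c,d["confidence"],m.sum(),cv2.boundingRect(m),cv2.approxPolyDP(max(cv2.findContours(m,0,2)[0],key=len),3,True)[:,0].tolist()); break
E
```

```text
top 0.9 3028 (204, 147, 78, 68) [[218, 147], [204, 201], [259, 214], [269, 172], [281, 165], [264, 157]]
side 0.39 266 (316, 165, 25, 16) [[316, 170], [317, 175], [332, 180], [340, 174], [323, 165]]
```

View pics/ct.png

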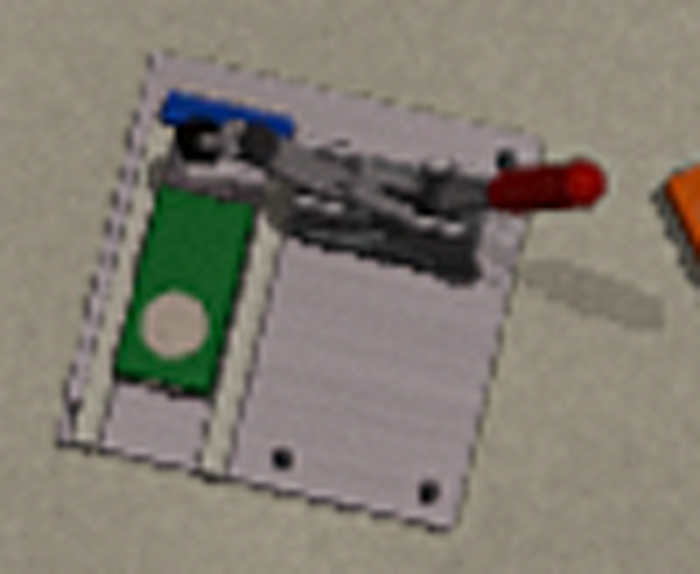

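View pics/cs.png

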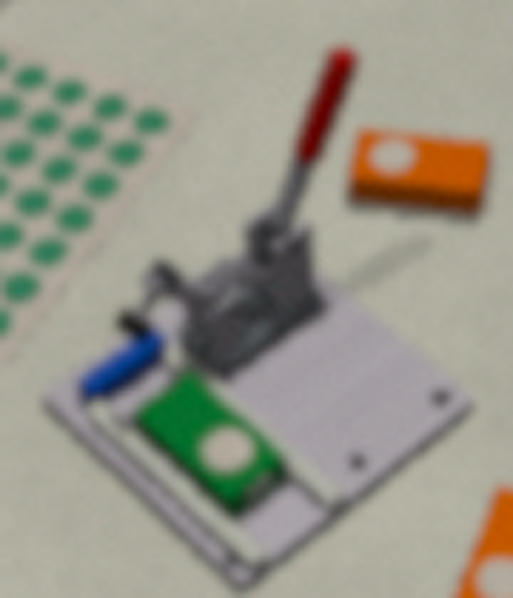

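Top crop: plate corners at (155,53), (60,440), (450,528) and (540,140). The case's rear edge is near (163,385), and the grip tip is at (590,183). Side crop: plate corners at (45,400), (240,588) and (472,405), with the grip tip at (343,52). I'll fit the jig pose, the case and the handle angle.

```bash
cat > fit.py <<'E'
from h import *
from scipy.optimize import least_squares
T=lambda p:(np.array(p)+.5)/7-.5+[195,140]
S=lambda p:(np.array(p)+.5)/5.7-.5+[185,165]
C={"a":[.08,.045,.012],"b":[-.11,.045,.012],"c":[-.11,-.145,.012],"d":[.08,-.145,.012]}
obs=[("top","a",T([153,53])),("top","b",T([60,441])),("top","c",T([450,529])),("top","d",T([541,140])),
("side","a",S([45,400])),("side","b",S([240,586])),("side","c",S([473,405]))]
def W(q,P): return R.from_euler("z",q[2]).apply(P)+[q[0],q[1],0]
def f(q): return np.concatenate([(proj(c,W(q,C[n]))[0]-o) for c,n,o in obs])
q=least_squares(f,[.6,.16,-.2]).x
if __name__=="__main__":
    print("jig",q,np.degrees(q[2]));print(np.round(f(q).reshape(-1,2),1))
    inv=lambda P:R.from_euler("z",-q[2]).apply(np.array(P)-[q[0],q[1],0])
    # case rear top edge z .038 ; label centre
    a=cv2.imread("pics/top0.png").astype(int);b=cv2.imread("pics/side0.png").astype(int)
    for c,pts in(("top",[(115,372),(211,390),(170,324)]),("side",[(238,503),(275,470),(228,447)])):
        for p in pts: print(c,p,np.round(inv(atz(c,(T if c=="top" else S)(p),.038))*1000,1))
    # handle: fit angle
    def H(L,th): return W(q,[.028,-.109-L*np.cos(th),.082+L*np.sin(th)])
    for th in range(40,95,5):
        t=np.radians(th);print(th,np.round(np.r_[(proj("top",H(.125,t))[0]+.5-[195,140])*7,(proj("side",H(.125,t))[0]+.5-[185,165])*5.7, (proj("side",H(.05,t))[0]+.5-[185,165])*5.7]))
    for n,P in(("stop",[.045,0,.022]),("pivot",[.028,-.109,.082])):print(n,W(q,P),np.round((proj("top",W(q,P))[0]-[195,140])*7),np.round((proj("side",W(q,P))[0]-[185,165])*5.7))
E
python3 fit.py
```

```text
jig [ 0.62303185  0.15077148 -0.19955038] -11.433394498828312
[[-0.7 -0.3]
 [-1.4  0.1]
 [-0.1  0.7]
 [-0.   0.1]
 [-0.6 -1.2]
 [ 0.5 -0.5]
 [ 0.8 -1.3]]
top (115, 372) [-74.3  19.9  38. ]
top (211, 390) [-72.4 -24.8  38. ]
top (170, 324) [-47.1   0.7  38. ]
side (238, 503) [-80.9  21.1  38. ]
side (275, 470) [-78.5  -9.4  38. ]
side (228, 447) [-46.8  -0.4  38. ]
40 [662. 217. 389.  62. 322. 165.]
45 [646. 210. 380.  58. 319. 164.]
50 [628. 202. 370.  56. 314. 163.]
55 [608. 195. 359.  55. 310. 163.]
60 [587. 187. 347.  56. 305. 163.]
65 [565. 179. 335.  58. 300. 164.]
70 [541. 172. 322.  61. 295. 166.]
75 [516. 165. 308.  66. 290. 168.]
80 [491. 158. 294.  72. 284. 171.]
85 [465. 151. 280.  80. 279. 174.]
90 [438. 145. 266.  89. 273. 177.]
stop [0.66713886 0.1418512  0.022     ] [218. 136.] [130. 372.]
pivot [0.62886929 0.0383841  0.082     ] [437. 199.] [276. 230.]
```

Jig pose is (0.623, 0.151, yaw −11.4°), with residuals around 1 px. The case origin is at about x = −32 and the handle at about 60°. I'll shut the fingers, align to the jig and move to behind the case.

Call:
play_rows(translation=[[0,0,0],[0,0,0],[0,0,0],[0.0327,-0.0297,0],[0.0327,-0.0297,0],[0.0327,-0.0297,0],[0.0327,-0.0297,0],[0.0327,-0.0297,0],[0.0327,-0.0297,0],[0.0327,-0.0297,0],[0.0327,-0.0297,0],[0.0327,-0.0297,0]], delta_rot=[[0,0,8.73],[0,0,8.73],[0,0,8.73],[0,0,0],[0,0,0],[0,0,0],[0,0,0],[0,0,0],[0,0,0],[0,0,0],[0,0,0],[0,0,0]], grip=[-1,-1,-1,-1,-1,-1,-1,-1,-1,-1,-1,-1], squeeze=10)

```text
clock: 2.4
tool_pos: [0.502, -0.3998, 0.3028]
eef_rot: [0.995, -0.099, 0.0, 0.0]
contact_force: [-0.5, -0.4, -0.1]
opening: 0.003
finger_force: 0.0
```

Call:
play_rows(translation=[[-0.00735,-0.0434,0],[-0.00735,-0.0434,0],[-0.00735,-0.0434,0],[-0.00735,-0.0434,0],[-0.00735,-0.0434,0],[-0.00735,-0.0434,0],[-0.00735,-0.0434,0],[-0.00735,-0.0434,0],[-0.00735,-0.0434,0],[-0.00735,-0.0434,0],[-0.00735,-0.0434,0],[-0.00735,-0.0434,0],[-0.00735,-0.0434,0],[0,0,0]], delta_rot=[[0,0,0],[0,0,0],[0,0,0],[0,0,0],[0,0,0],[0,0,0],[0,0,0],[0,0,0],[0,0,0],[0,0,0],[0,0,0],[0,0,0],[0,0,0],[0,0,0]], grip=[-1,-1,-1,-1,-1,-1,-1,-1,-1,-1,-1,-1,-1,-1])

```text
clock: 4.15
tool_pos: [0.5183, 0.1763, 0.3027]
eef_rot: [0.995, -0.096, 0.0, -0.002]
contact_force: [0.1, -1.1, 0.2]
opening: 0.004
finger_force: 0.0
```

```bash
cat > w.py <<'E'
import sys
from h import *
from fit import q
def show(tgt=None):
    s=r.get_state();p=np.array(s["tool_pos"]);Rt=R.from_quat(s["eef_rot"])
    J=R.from_euler("z",q[2]);j=J.inv().apply(p-[q[0],q[1],0])
    tip=J.inv().apply(p+Rt.apply([0,0,.064])-[q[0],q[1],0])
    print("t",s["clock"],"tcp jig",np.round(j*1000,1),"tip jig",np.round(tip*1000,1),"F jig",np.round(J.inv().apply(s["contact_force"]),1),"yaw rel",np.round((J.inv()*Rt).as_matrix(),3).tolist(),"q",np.round(s["q"],2),"op",s["opening"])
    if tgt is not None:
        w=J.apply(np.array(tgt)/1000)+[q[0],q[1],0]
        print("tool delta mm",np.round(Rt.inv().apply(w-(p+Rt.apply([0,0,.064])))*1000,1))
show([float(x) for x in sys.argv[1:4]] if len(sys.argv)>3 else None)
E
python3 w.py -105 0 26
```

```text
t 4.15 tcp jig [-107.7    4.2  302.7] tip jig [-107.7    4.4  238.7] F jig [ 0.3 -1.1  0.2] yaw rel [[1.0, 0.008, -0.0], [0.008, -1.0, 0.003], [-0.0, -0.003, -1.0]] q [-0.44  0.58  0.05  1.81 -0.04  0.75 -2.13] op 0.0041516707312377775
tool delta mm [  2.7   5.1 212.7]
```

Call:
play_rows(translation=[[0,0.005,0.03],[0,0,0.04],[0,0,0.04],[0,0,0.04],[0,0,0.03],[0,0,0.02],[0,0,0.0127],[0,0,0]], delta_rot=[[0,0,0],[0,0,0],[0,0,0],[0,0,0],[0,0,0],[0,0,0],[0,0,0],[0,0,0]], grip=[-1,-1,-1,-1,-1,-1,-1,-1])

```text
clock: 5.15
tool_pos: [0.5177, 0.1657, 0.0896]
eef_rot: [0.995, -0.1, -0.0, 0.0]
contact_force: [-0.5, -0.4, -0.4]
opening: 0.009
finger_force: 0.0
```

```bash
python3 w.py -56 0 26; python3 - <<'E'
from h import *
a=r.snapshot("top")[140:222,195:295];b=r.snapshot("side")[165:270,185:275]
cv2.imwrite("pics/p1.png",np.hstack([cv2.resize(a,(400,328),interpolation=2),cv2.resize(b,(281,328),interpolation=2)]))
E
```

```text
t 5.15 tcp jig [-106.2   -6.3   89.6] tip jig [-106.2   -6.3   25.6] F jig [-0.4 -0.5 -0.4] yaw rel [[1.0, -0.0, -0.001], [-0.0, -1.0, -0.001], [-0.001, 0.001, -1.0]] q [-0.4   0.93  0.02  1.95 -0.05  0.27 -2.12] op 0.008820784659365073
tool delta mm [50.2 -6.3 -0.4]
```

View pics/p1.png

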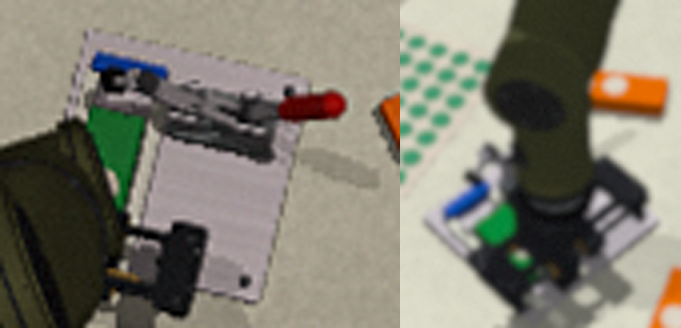

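The picture shows the fingers in the channel behind the case, above the guides. I'll centre laterally, then push.

Call:
play_rows(translation=[[0,-0.006,0],[0.005,0,0],[0.005,0,0],[0.005,0,0],[0.004,0,0],[0.004,0,0],[0.004,0,0],[0.004,0,0],[0.004,0,0],[0.003,0,0],[0,0,0],[0,0,0]], delta_rot=[[0,0,0],[0,0,0],[0,0,0],[0,0,0],[0,0,0],[0,0,0],[0,0,0],[0,0,0],[0,0,0],[0,0,0],[0,0,0],[0,0,0]], grip=[-1,-1,-1,-1,-1,-1,-1,-1,-1,-1,-1,-1])

```text
clock: 6.75
tool_pos: [0.5563, 0.1648, 0.09]
eef_rot: [0.995, -0.099, 0.0, -0.0]
contact_force: [-0.3, -0.0, -0.1]
opening: 0.01
finger_force: 0.0
```

```bash
python3 w.py -54 0 26
```

```text
t 6.75 tcp jig [-68.2   0.5  90. ] tip jig [-68.2   0.5  26. ] F jig [-0.3 -0.1 -0.1] yaw rel [[1.0, 0.0, 0.0], [0.0, -1.0, 0.0], [0.0, -0.0, -1.0]] q [-0.38  0.95  0.02  1.84 -0.04  0.36 -2.1 ] op 0.010192424317343858
tool delta mm [14.2  0.6  0. ]
```

Call:
play_rows(translation=[[0.002,0,0],[0.002,0,0],[0.002,0,0],[0.002,0,0],[0.001,0,0],[0.001,0,0]], delta_rot=[[0,0,0],[0,0,0],[0,0,0],[0,0,0],[0,0,0],[0,0,0]], grip=[-1,-1,-1,-1,-1,-1])

```text
clock: 7.5
tool_pos: [0.566, 0.1628, 0.09]
eef_rot: [0.995, -0.099, -0.0, 0.0]
contact_force: [-0.8, 0.3, 1.2]
opening: 0.003
finger_force: 0.6
```

Call:
play_rows(translation=[[0.001,0,0],[0.001,0,0]], delta_rot=[[0,0,0],[0,0,0]], grip=[-1,-1])

```text
clock: 7.75
tool_pos: [0.5681, 0.1624, 0.09]
eef_rot: [0.995, -0.099, 0.0, 0.0]
contact_force: [-0.9, -0.1, -0.0]
opening: 0.008
finger_force: 0.5
```

Call:
play_rows(translation=[[0.0007,0,0],[0.0007,0,0]], delta_rot=[[0,0,0],[0,0,0]], grip=[-1,-1])

```text
clock: 8.0
tool_pos: [0.5694, 0.1621, 0.09]
eef_rot: [0.995, -0.099, -0.0, 0.0]
contact_force: [-0.7, 0.2, -0.5]
opening: 0.007
finger_force: 0.5
```

Call:
play_rows(translation=[[0.0007,0,0],[0.0007,0,0]], delta_rot=[[0,0,0],[0,0,0]], grip=[-1,-1])

```text
clock: 8.25
tool_pos: [0.5696, 0.1621, 0.0899]
eef_rot: [0.995, -0.099, -0.001, 0.0]
contact_force: [-5.0, 0.7, 5.0]
opening: 0.007
finger_force: 2.6
```

Call:
play_rows(translation=[[0.0005,0,0],[0,0,0]], delta_rot=[[0,0,0],[0,0,0]], grip=[-1,-1])

```text
clock: 8.5
tool_pos: [0.5696, 0.1621, 0.0899]
eef_rot: [0.995, -0.099, -0.002, 0.0]
contact_force: [-4.9, -0.1, 5.1]
opening: 0.007
finger_force: 2.8
```

```bash
python3 w.py -54 0 26;  python3 - <<'E'
from h import *
a=r.snapshot("top")[140:222,195:295];b=r.snapshot("side")[165:270,185:275]
cv2.imwrite("pics/p2.png",np.hstack([cv2.resize(a,(490,402),interpolation=2),cv2.resize(b,(310,402),interpolation=2)]))
E
```

```text
t 8.5 tcp jig [-54.6   0.5  89.9] tip jig [-54.8   0.5  25.9] F jig [-4.8 -1.1  5.1] yaw rel [[1.0, 0.001, -0.003], [0.001, -1.0, -0.001], [-0.003, 0.001, -1.0]] q [-0.36  0.96  0.02  1.8  -0.04  0.39 -2.09] op 0.00708264434993879
tool delta mm [ 0.8  0.5 -0.1]
```

View pics/p2.png

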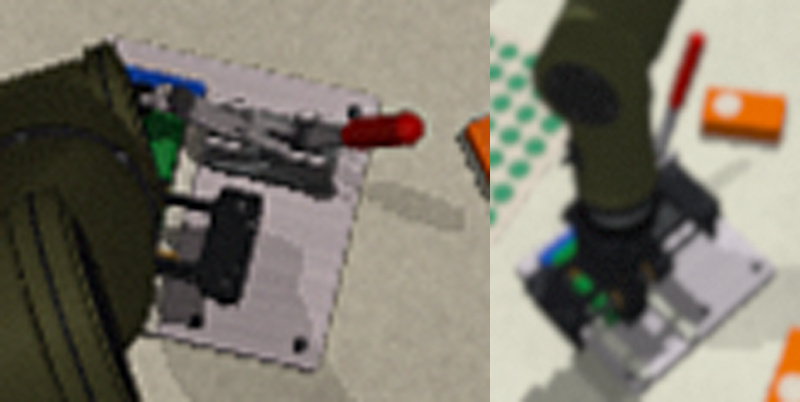

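The fingers are against the case and the handle is still up. I'll push a little more to confirm a hard stop.

Call:
play_rows(translation=[[0.001,0,0],[0.001,0,0]], delta_rot=[[0,0,0],[0,0,0]], grip=[-1,-1])

```text
clock: 8.85
tool_pos: [0.5699, 0.1621, 0.0899]
eef_rot: [0.995, -0.099, -0.004, 0.0]
contact_force: [-9.8, 1.8, 9.5]
opening: 0.007
finger_force: 5.1
```

```bash
python3 w.py -54 0 26; python3 -c "
from plant import r;s=r.get_state();print(s['moment'],s['contact_force'])"
```

```text
t 8.85 tcp jig [-54.3   0.6  89.9] tip jig [-54.8   0.5  25.9] F jig [-9.9 -0.2  9.5] yaw rel [[1.0, 0.002, -0.007], [0.002, -1.0, -0.002], [-0.007, 0.002, -1.0]] q [-0.36  0.96  0.01  1.79 -0.04  0.4  -2.09] op 0.006505463361411613
tool delta mm [ 0.8  0.5 -0.1]
[ 0.4252911   2.0202096  -0.02722979] [-9.75159787  1.75796057  9.4965176 ]
```

Force doubled from 5 to 10 N with no tip movement, so this is a rigid stop. I'll back off, lift and check.

Call:
play_rows(translation=[[-0.004,0,0],[-0.01,0,0],[-0.02,0,0],[-0.01,0,-0.02],[-0.02,0,-0.05],[-0.03,0,-0.05],[-0.04,0,-0.05],[-0.05,0,-0.03],[0,0,0]], delta_rot=[[0,0,0],[0,0,0],[0,0,0],[0,0,0],[0,0,0],[0,0,0],[0,0,0],[0,0,0],[0,0,0]], grip=[-1,-1,-1,-1,-1,-1,-1,-1,-1])

```text
clock: 9.98
tool_pos: [0.3915, 0.1986, 0.2907]
eef_rot: [0.995, -0.098, 0.001, -0.001]
contact_force: [1.3, -0.2, 0.0]
opening: 0.006
finger_force: 0.0
```

```bash
python3 w.py 28 -80 230; python3 - <<'E'
from h import *
a=r.snapshot("top")[140:222,195:295];b=r.snapshot("side")[165:270,185:275]
cv2.imwrite("pics/p3.png",np.hstack([cv2.resize(a,(490,402),interpolation=2),cv2.resize(b,(310,402),interpolation=2)]))
E
```

```text
t 9.975 tcp jig [-236.4    1.   290.7] tip jig [-236.3    1.2  226.7] F jig [1.4 0.1 0. ] yaw rel [[1.0, 0.004, 0.002], [0.004, -1.0, 0.003], [0.002, -0.003, -1.0]] q [-0.63  0.48  0.08  2.13 -0.07  0.54 -2.26] op 0.005795504315167907
tool delta mm [264.   82.3  -3.1]
```

View pics/p3.png

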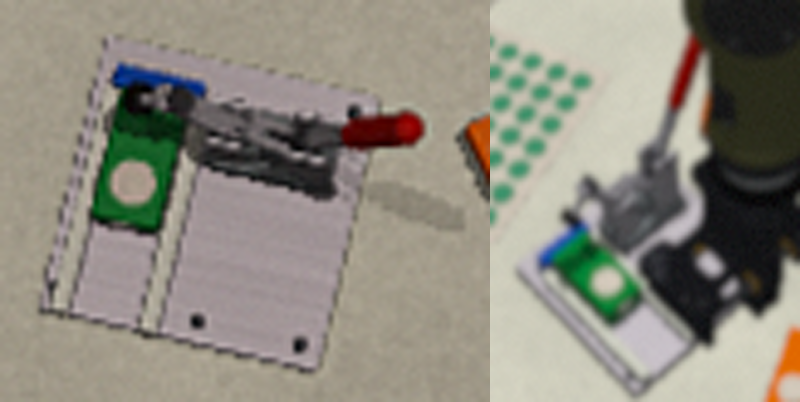

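The case now sits against the blue stop (case at (133,160) in the top crop, stop at (160,80)). The handle is unchanged at about 60°. I'll turn the tool 90° and go above the handle on the arm side.

Call:
play_rows(translation=[[0,0,0],[0,0,0],[0,0,0],[0,0,0],[0,0,0],[0,0,0],[0,0,0],[0,0,0],[0,0,0],[0.013,-0.0264,0],[0.013,-0.0264,0],[0.013,-0.0264,0],[0.013,-0.0264,0],[0.013,-0.0264,0],[0.013,-0.0264,0],[0.013,-0.0264,0],[0.013,-0.0264,0],[0.013,-0.0264,0],[0.013,-0.0264,0]], delta_rot=[[0,0,10],[0,0,10],[0,0,10],[0,0,10],[0,0,10],[0,0,10],[0,0,10],[0,0,10],[0,0,10],[0,0,0],[0,0,0],[0,0,0],[0,0,0],[0,0,0],[0,0,0],[0,0,0],[0,0,0],[0,0,0],[0,0,0]], grip=[-1,-1,-1,-1,-1,-1,-1,-1,-1,-1,-1,-1,-1,-1,-1,-1,-1,-1,-1])

```text
clock: 12.45
tool_pos: [0.6302, 0.0055, 0.2963]
eef_rot: [-0.639, 0.769, 0.002, -0.006]
contact_force: [0.6, 0.0, 0.2]
opening: 0.008
finger_force: 0.0
```

Call:
play_rows(translation=[[0,0,0],[0,0,0]], delta_rot=[[0,0,0],[0,0,0]], grip=[-1,-1])

```text
clock: 12.7
tool_pos: [0.6284, 0.0072, 0.2968]
eef_rot: [-0.639, 0.769, 0.003, -0.006]
contact_force: [0.1, 0.2, 0.0]
opening: 0.005
finger_force: 0.0
```

```bash
cat >> w.py <<'E'
s=r.get_state();p=np.array(s["tool_pos"]);Rt=R.from_quat(s["eef_rot"]);J=R.from_euler("z",q[2])
t=J.inv().apply(p+Rt.apply([0,0,.064])-[q[0],q[1],0])*1000
# angle of handle if in contact with -y corner / +y corner of tip
for sg in(-9,9):
    v=np.array([-(t[1]+sg+109),t[2]-82]);d=np.hypot(*v);a=np.degrees(np.arctan2(v[1],v[0])-np.arcsin(10/d));print("corner",sg,"theta",round(a,1),"r",round(np.sqrt(d*d-100),1))
E
python3 w.py 28 -130 195
```

```text
t 12.7 tcp jig [  33.7 -139.7  296.8] tip jig [  33.  -140.   232.8] F jig [0.1 0.2 0. ] yaw rel [[0.015, -1.0, -0.011], [-1.0, -0.015, -0.006], [0.006, 0.011, -1.0]] q [-0.59  0.99  1.17  1.59 -0.95  1.23 -2.57] op 0.005322604851390134
tool delta mm [-10.3   4.4  37.8]
corner -9 theta 71.5 r 155.7
corner 9 theta 77.9 r 152.0
```

q5 and q7 have come close to their limits, so that was the wrong turn direction. I'll turn back a half turn, which is the equivalent grasp.

Call:
play_rows(translation=[[-0.01,0,-0.01],[0,0,0],[0,0,0],[0,0,0],[0,0,0],[0,0,0],[0,0,0],[0,0,0],[0,0,0],[0,0,0]], delta_rot=[[0,0,-9],[0,0,-9],[0,0,-9],[0,0,-9],[0,0,-9],[0,0,-9],[0,0,-9],[0,0,-9],[0,0,-9],[0,0,-9]], grip=[-1,-1,-1,-1,-1,-1,-1,-1,-1,-1])

```text
clock: 13.95
tool_pos: [0.6299, 0.0183, 0.3074]
eef_rot: [0.996, -0.089, -0.006, 0.002]
contact_force: [-0.5, -0.7, 0.9]
opening: 0.003
finger_force: 0.0
```

```bash
python3 w.py 28 -130 195
```

```text
t 13.95 tcp jig [  33.  -128.5  307.4] tip jig [  32.3 -128.8  243.4] F jig [-0.3 -0.8  0.9] yaw rel [[1.0, 0.021, -0.011], [0.021, -1.0, -0.005], [-0.011, 0.005, -1.0]] q [-0.49  0.82  0.78  1.56 -0.63  1.04 -1.28] op 0.003103636370535726
tool delta mm [-3.8  0.9 48.4]
corner -9 theta 76.4 r 163.6
corner 9 theta 82.6 r 161.4
```

Call:
play_rows(translation=[[0,0,0],[0,0,0],[0,0,0],[0,0,0],[0,0,0],[0,0,0],[0,0,0],[0,0,0],[0,0,0],[0,0,0],[0,0,0]], delta_rot=[[0,0,-9],[0,0,-9],[0,0,-9],[0,0,-9],[0,0,-9],[0,0,-9],[0,0,-9],[0,0,-9],[0,0,-9],[0,0,-9],[0,0,0]], grip=[-1,-1,-1,-1,-1,-1,-1,-1,-1,-1,-1])

```text
clock: 15.32
tool_pos: [0.63, 0.0179, 0.3075]
eef_rot: [0.769, 0.639, -0.005, -0.003]
contact_force: [-0.2, 0.2, 0.3]
opening: 0.005
finger_force: 0.0
```

```bash
python3 w.py 28 -130 195
```

```text
t 15.325 tcp jig [  33.2 -128.9  307.5] tip jig [  32.5 -129.1  243.5] F jig [-0.2  0.1  0.3] yaw rel [[-0.014, 1.0, -0.011], [1.0, 0.014, -0.004], [-0.004, -0.011, -1.0]] q [-0.28  0.72  0.33  1.55 -0.27  0.93 -0.05] op 0.005214701380961444
tool delta mm [-0.6 -3.9 48.5]
corner -9 theta 76.3 r 163.8
corner 9 theta 82.5 r 161.6
```

Joints are now comfortable. Tool x is jig +y, tool y is jig +x, and tool z points down. I'll lower to the hover pose and close in on the grip.

Call:
play_rows(translation=[[0,-0.004,0.02],[0,0,0.02],[0,0,0.0085],[-0.004,0,0.004],[-0.004,0,0.004],[-0.003,0,0.003],[0,0,0]], delta_rot=[[0,0,0],[0,0,0],[0,0,0],[0,0,0],[0,0,0],[0,0,0],[0,0,0]], grip=[-1,-1,-1,-1,-1,-1,-1])

```text
clock: 16.2
tool_pos: [0.6241, 0.0065, 0.2484]
eef_rot: [0.77, 0.639, -0.005, -0.002]
contact_force: [-0.9, -0.2, -0.3]
opening: 0.007
finger_force: 0.0
```

```bash
python3 w.py 28 -144 178
```

```text
t 16.2 tcp jig [  29.6 -141.2  248.4] tip jig [  29.  -141.5  184.4] F jig [-0.8 -0.4 -0.3] yaw rel [[-0.014, 1.0, -0.01], [1.0, 0.014, -0.005], [-0.005, -0.01, -1.0]] q [-0.25  0.78  0.3   1.63 -0.29  0.79 -0.  ] op 0.007473241289142184
tool delta mm [-2.4 -1.   6.4]
corner -9 theta 62.7 r 110.1
corner 9 theta 71.6 r 104.6
```

Call:
play_rows(translation=[[-0.001,-0.001,0.003],[-0.0014,0,0.0034],[-0.0041,0,0.002],[-0.0041,0,0.0021],[-0.0039,0,0.0024],[-0.0039,0,0.0025],[0,0,0]], delta_rot=[[0,0,0],[0,0,0],[0,0,0],[0,0,0],[0,0,0],[0,0,0],[0,0,0]], grip=[-1,-1,-1,-1,-1,-1,-1])

```text
clock: 17.08
tool_pos: [0.6193, -0.0117, 0.2328]
eef_rot: [0.77, 0.639, -0.005, -0.002]
contact_force: [-0.3, 0.2, -0.7]
opening: 0.007
finger_force: 0.0
```

```bash
python3 w.py 28 -167.2 163.3; python3 - <<'E'
from h import *
a=r.snapshot("top")[140:222,195:295];b=r.snapshot("side")[165:270,185:275]
cv2.imwrite("pics/p4.png",np.hstack([cv2.resize(a,(490,402),interpolation=2),cv2.resize(b,(310,402),interpolation=2)]))
E
```

```text
t 17.075 tcp jig [  28.6 -160.   232.8] tip jig [  27.9 -160.4  168.8] F jig [-0.4  0.1 -0.7] yaw rel [[-0.014, 1.0, -0.01], [1.0, 0.014, -0.005], [-0.005, -0.01, -1.0]] q [-0.21  0.79  0.29  1.66 -0.3   0.75  0.03] op 0.006727806423714221
tool delta mm [-6.8  0.   5.5]
corner -9 theta 49.8 r 105.2
corner 9 theta 58.0 r 96.0
```

View pics/p4.png

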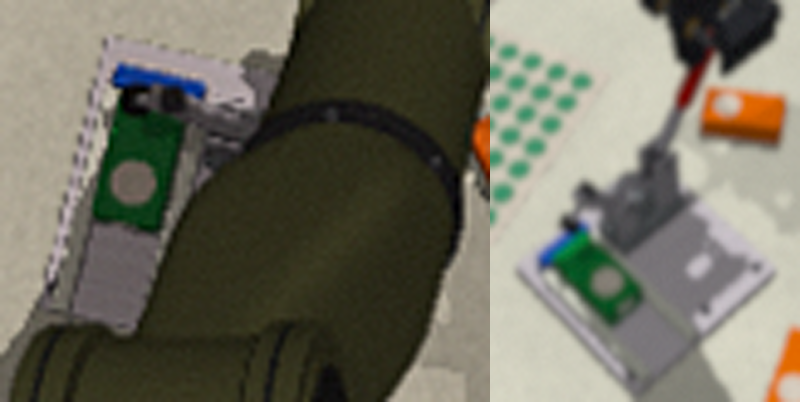

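The side crop shows the handle following the fingers (grip now at (690,80)). I'll continue in 5° calls, watching the force.

Call:
play_rows(translation=[[-0.0018,0,0.0014],[-0.0018,0,0.0014],[-0.0018,0,0.0014],[-0.0018,0,0.0014]], delta_rot=[[0,0,0],[0,0,0],[0,0,0],[0,0,0]], grip=[-1,-1,-1,-1])

```text
clock: 17.68
tool_pos: [0.6182, -0.0182, 0.2274]
eef_rot: [0.769, 0.639, -0.005, -0.002]
contact_force: [0.7, 0.9, 1.5]
opening: 0.002
finger_force: 0.5
```

Call:
play_rows(translation=[[-0.0017,0,0.0015],[-0.0017,0,0.0015],[-0.0017,0,0.0016],[-0.0017,0,0.0016]], delta_rot=[[0,0,0],[0,0,0],[0,0,0],[0,0,0]], grip=[-1,-1,-1,-1])

```text
clock: 18.18
tool_pos: [0.6168, -0.0248, 0.2211]
eef_rot: [0.769, 0.639, -0.005, -0.002]
contact_force: [-0.0, -0.1, 0.8]
opening: 0.005
finger_force: 0.5
```

Call:
play_rows(translation=[[-0.0016,0,0.0017],[-0.0016,0,0.0017],[-0.0016,0,0.0017],[-0.0015,0,0.0017]], delta_rot=[[0,0,0],[0,0,0],[0,0,0],[0,0,0]], grip=[-1,-1,-1,-1])

```text
clock: 18.68
tool_pos: [0.6156, -0.031, 0.2144]
eef_rot: [0.769, 0.639, -0.005, -0.002]
contact_force: [0.6, -0.1, 0.9]
opening: 0.006
finger_force: 0.5
```

```bash
python3 w.py 28 -185.9 143.2
```

```text
t 18.675 tcp jig [  28.8 -179.7  214.4] tip jig [  28.2 -180.   150.4] F jig [0.6 0.  0.9] yaw rel [[-0.015, 1.0, -0.01], [1.0, 0.015, -0.005], [-0.005, -0.01, -1.0]] q [-0.17  0.81  0.27  1.68 -0.3   0.71  0.07] op 0.005745494447447519
tool delta mm [-5.9 -0.2  7.2]
corner -9 theta 35.1 r 104.7
corner 9 theta 41.6 r 91.7
```

Call:
play_rows(translation=[[-0.0015,0,0.0018],[-0.0014,0,0.0018],[-0.0014,0,0.0018],[-0.0014,0,0.0018]], delta_rot=[[0,0,0],[0,0,0],[0,0,0],[0,0,0]], grip=[-1,-1,-1,-1])

```text
clock: 19.18
tool_pos: [0.6145, -0.0366, 0.2072]
eef_rot: [0.769, 0.639, -0.005, -0.002]
contact_force: [-0.5, 0.3, 1.0]
opening: 0.007
finger_force: 0.5
```

Call:
play_rows(translation=[[-0.0013,0,0.0019],[-0.0013,0,0.0019],[-0.0012,0,0.002],[-0.0012,0,0.002]], delta_rot=[[0,0,0],[0,0,0],[0,0,0],[0,0,0]], grip=[-1,-1,-1,-1])

```text
clock: 19.68
tool_pos: [0.6135, -0.0416, 0.1994]
eef_rot: [0.769, 0.639, -0.005, -0.002]
contact_force: [0.6, -0.1, 1.4]
opening: 0.006
finger_force: 0.5
```

```bash
python3 w.py 28 -195.2 127.3
```

```text
t 19.675 tcp jig [  28.8 -190.4  199.4] tip jig [  28.2 -190.7  135.4] F jig [0.6 0.  1.4] yaw rel [[-0.015, 1.0, -0.01], [1.0, 0.015, -0.005], [-0.004, -0.01, -1.0]] q [-0.15  0.83  0.26  1.69 -0.31  0.67  0.09] op 0.005522136385283256
tool delta mm [-4.5 -0.2  8.1]
corner -9 theta 25.0 r 104.8
corner 9 theta 29.9 r 89.6
```

Call:
play_rows(translation=[[-0.0011,0,0.002],[-0.0011,0,0.002],[-0.0011,0,0.002],[-0.0011,0,0.0021]], delta_rot=[[0,0,0],[0,0,0],[0,0,0],[0,0,0]], grip=[-1,-1,-1,-1])

```text
clock: 20.18
tool_pos: [0.613, -0.0457, 0.1918]
eef_rot: [0.769, 0.639, -0.004, -0.002]
contact_force: [-0.2, -0.1, 6.3]
opening: 0.001
finger_force: 3.2
```

Call:
play_rows(translation=[[-0.001,0,0.0021],[-0.0009,0,0.0021],[-0.0009,0,0.0021],[-0.0008,0,0.0022]], delta_rot=[[0,0,0],[0,0,0],[0,0,0],[0,0,0]], grip=[-1,-1,-1,-1])

```text
clock: 20.68
tool_pos: [0.6125, -0.0493, 0.1838]
eef_rot: [0.769, 0.639, -0.004, -0.002]
contact_force: [0.3, 0.4, 10.2]
opening: 0.007
finger_force: 4.3
```

```bash
python3 w.py 28 -201.7 110.1
```

```text
t 20.675 tcp jig [  29.3 -198.2  183.8] tip jig [  28.8 -198.4  119.8] F jig [ 0.2  0.5 10.2] yaw rel [[-0.015, 1.0, -0.008], [1.0, 0.015, -0.004], [-0.004, -0.008, -1.0]] q [-0.13  0.85  0.25  1.7  -0.31  0.64  0.1 ] op 0.006834426567167589
tool delta mm [-3.2 -0.7  9.7]
corner -9 theta 15.6 r 105.0
corner 9 theta 18.7 r 88.3
```

The spring engaged at around 23°, so centre should be near 7° and the stop near 4°. Smaller steps from here.

Call:
play_rows(translation=[[-0.0007,0,0.002],[-0.0007,0,0.002]], delta_rot=[[0,0,0],[0,0,0]], grip=[-1,-1])

```text
clock: 20.92
tool_pos: [0.6121, -0.0508, 0.1798]
eef_rot: [0.769, 0.639, -0.004, -0.002]
contact_force: [-1.2, 0.9, 8.0]
opening: 0.008
finger_force: 4.0
```

Call:
play_rows(translation=[[-0.0006,0,0.002],[-0.0006,0,0.002]], delta_rot=[[0,0,0],[0,0,0]], grip=[-1,-1])

```text
clock: 21.18
tool_pos: [0.6117, -0.0522, 0.1756]
eef_rot: [0.769, 0.639, -0.004, -0.002]
contact_force: [0.0, 0.0, 6.4]
opening: 0.005
finger_force: 3.3
```

Call:
play_rows(translation=[[-0.0005,0,0.0015],[-0.0005,0,0.0015]], delta_rot=[[0,0,0],[0,0,0]], grip=[-1,-1])

```text
clock: 21.42
tool_pos: [0.6113, -0.0531, 0.1723]
eef_rot: [0.769, 0.639, -0.005, -0.002]
contact_force: [-1.0, 0.8, 4.8]
opening: 0.002
finger_force: 2.2
```

```bash
python3 w.py 28 -203.7 101.1
```

```text
t 21.425 tcp jig [  29.  -202.1  172.3] tip jig [  28.4 -202.4  108.3] F jig [-1.2  0.6  4.8] yaw rel [[-0.015, 1.0, -0.009], [1.0, 0.015, -0.005], [-0.004, -0.009, -1.0]] q [-0.12  0.86  0.24  1.71 -0.31  0.61  0.11] op 0.002060600450328898
tool delta mm [-1.2 -0.3  7.2]
corner -9 theta 9.0 r 105.3
corner 9 theta 10.8 r 87.9
```

Call:
play_rows(translation=[[-0.0004,0,0.0015],[-0.0004,0,0.0015]], delta_rot=[[0,0,0],[0,0,0]], grip=[-1,-1])

```text
clock: 21.68
tool_pos: [0.6109, -0.0539, 0.1688]
eef_rot: [0.769, 0.639, -0.005, -0.002]
contact_force: [0.2, -0.8, 2.0]
opening: 0.002
finger_force: 0.9
```

Call:
play_rows(translation=[[-0.0003,0,0.0015],[-0.0002,0,0.0015]], delta_rot=[[0,0,0],[0,0,0]], grip=[-1,-1])

```text
clock: 21.92
tool_pos: [0.6103, -0.0541, 0.1654]
eef_rot: [0.769, 0.639, -0.005, -0.003]
contact_force: [-0.1, -0.2, -0.2]
opening: 0.005
finger_force: 0.0
```

Call:
play_rows(translation=[[-0.0001,0,0.001],[-0.0001,0,0.001]], delta_rot=[[0,0,0],[0,0,0]], grip=[-1,-1])

```text
clock: 22.18
tool_pos: [0.6106, -0.0544, 0.1638]
eef_rot: [0.769, 0.639, -0.005, -0.003]
contact_force: [0.4, -0.1, 0.2]
opening: 0.008
finger_force: 0.0
```

It has snapped over: force is zero. I'll touch the stop gently to confirm.

Call:
play_rows(translation=[[0,0,0.001],[0,0,0.001]], delta_rot=[[0,0,0],[0,0,0]], grip=[-1,-1])

```text
clock: 22.42
tool_pos: [0.6109, -0.0545, 0.1624]
eef_rot: [0.769, 0.639, -0.005, -0.002]
contact_force: [-1.4, -0.1, 4.8]
opening: 0.005
finger_force: 2.4
```

Call:
play_rows(translation=[[0,0,0.001],[0,0,0.0005]], delta_rot=[[0,0,0],[0,0,0]], grip=[-1,-1])

```text
clock: 22.68
tool_pos: [0.6112, -0.0547, 0.1615]
eef_rot: [0.769, 0.639, -0.004, -0.002]
contact_force: [-0.8, -0.4, 8.9]
opening: 0.007
finger_force: 4.3
```

```bash
python3 w.py 28 -203.7 98
```

```text
t 22.675 tcp jig [  29.1 -203.8  161.5] tip jig [  28.6 -204.    97.5] F jig [-0.7 -0.6  8.9] yaw rel [[-0.015, 1.0, -0.008], [1.0, 0.015, -0.005], [-0.004, -0.008, -1.0]] q [-0.12  0.88  0.23  1.72 -0.32  0.59  0.12] op 0.007467187311300823
tool delta mm [ 0.3 -0.6 -0.5]
corner -9 theta 3.0 r 104.7
corner 9 theta 3.6 r 86.8
```

Call:
play_rows(translation=[[0,0,0.0005],[0,0,0.0005],[0,0,0]], delta_rot=[[0,0,0],[0,0,0],[0,0,0]], grip=[-1,-1,-1])

```text
clock: 23.05
tool_pos: [0.6113, -0.0549, 0.1609]
eef_rot: [0.769, 0.639, -0.004, -0.002]
contact_force: [-1.3, 0.4, 10.4]
opening: 0.002
finger_force: 5.0
```

```bash
python3 w.py
```

```text
t 23.05 tcp jig [  29.3 -203.9  160.9] tip jig [  28.8 -204.2   96.9] F jig [-1.3  0.2 10.4] yaw rel [[-0.015, 1.0, -0.008], [1.0, 0.015, -0.004], [-0.004, -0.008, -1.0]] q [-0.11  0.88  0.23  1.72 -0.32  0.59  0.12] op 0.0021355012970360287
corner -9 theta 2.7 r 104.7
corner 9 theta 3.2 r 86.9
```

The handle snapped away by itself and now rests on its stop at about 3–4°. I'll lift off straight up, retreat and check.

Call:
play_rows(translation=[[0,0,-0.003],[0,0,-0.01],[0,0,-0.03],[0,0,-0.05],[0,0,-0.05],[-0.05,-0.02,-0.02],[-0.055,-0.02,0],[-0.055,-0.02,0],[-0.055,-0.02,0],[-0.055,-0.02,0],[0,0,0],[0,0,0]], delta_rot=[[0,0,0],[0,0,0],[0,0,0],[0,0,0],[0,0,0],[0,0,0],[0,0,0],[0,0,0],[0,0,0],[0,0,0],[0,0,0],[0,0,0]], grip=[-1,-1,-1,-1,-1,-1,-1,-1,-1,-1,-1,-1])

```text
clock: 24.55
tool_pos: [0.4648, -0.3006, 0.3248]
eef_rot: [0.769, 0.639, -0.004, -0.003]
contact_force: [0.1, 1.6, -0.3]
opening: 0.008
finger_force: 0.0
```

```bash
python3 - <<'E'
from fit import *
A=r.snapshot("top");B=r.snapshot("side");cv2.imwrite("pics/t5.png",A);cv2.imwrite("pics/s5.png",B)
a=A[140:222,195:295];b=B[165:270,185:275]
cv2.imwrite("pics/p5.png",np.hstack([cv2.resize(a,(490,402),interpolation=2),cv2.resize(b,(310,402),interpolation=2)]))
fx=310/90
for th in(0,3,7,12,20):
    t=np.radians(th);o=[]
    for L in(.05,.13): o+=list(((proj("side",W(q,[.028,-.109-L*np.cos(t),.082+L*np.sin(t)]))[0]+.5-[185,165])*[fx,402/105]+[490,0]))+list((proj("top",W(q,[.028,-.109-L*np.cos(t),.082+L*np.sin(t)]))[0]+.5-[195,140])*4.9)
    print(th,np.round(o))
E
```

```text
0 [695. 128. 385. 159. 750.  84. 508. 187.]
3 [694. 126. 385. 158. 750.  79. 509. 185.]
7 [694. 123. 385. 157. 750.  73. 509. 183.]
12 [693. 121. 384. 156. 748.  66. 507. 179.]
20 [692. 117. 381. 153. 745.  55. 502. 172.]
```

View pics/p5.png

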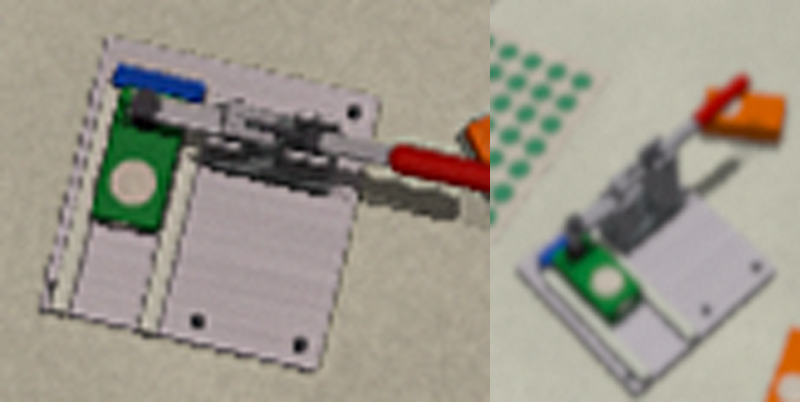

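The handle stays down at about 3–4° (grip tip at (745,78) in the side crop). The pad is on the case, the case is against the blue stop, and the robot is clear. Handing in.

```bash
python3 -c "
from plant import r;print(r.finish_job())"
```

```text
the job is handed in; nothing more can be done
None
```

The green case is fully home against the blue stop. The clamp handle is over centre and stays shut by itself with the pad on the case. The forces I read while pushing stayed near 14 N or less, the robot is clear of everything, and the job was handed in at about 25 s.

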